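Refit the drive gear of the badge-circle cutter and hold it down

TASK

Refit the drive gear of the badge-circle cutter: first turn the steel lock ring by its tab round to its locked mark, against the stop. Then take the white gear from its wooden stand by the bar grip, turn it until the four splines of its stem mesh with the cross-shaped socket in the middle of the ring, slide it fully home against the spring pin, and finish while still gripping it and pressing it down, so that I can put the clip in. Leave the ink bottle, the glue stick and the tape roll where they are.

Things in the scene. Friction and masses are not known exactly. Their poses are not given: they have to be found in the camera images.
- ring_axis (a point): point on the axis of the cutter head, a grey round housing 124 mm across and 26 mm high, fixed; the point is the middle of its flat top. Its yaw is the housing's. At 145 degrees in the housing's frame (counter-clockwise from x, seen from above) a rib on the top is the locked mark, at 210 degrees two dots are the open mark; both lie on the side toward the robot
- ring_tab (a point): middle of the upright tab of the dark steel lock ring (72 mm across, 12 mm high, on the housing). The tab is a radial fin 10 mm thick, 42 to 70 mm from the ring's axis, its top 54 mm above the work surface; this point is 57 mm from the axis, 40.5 mm high. Pinch it across its 10 mm or push it sideways, fingertips above the housing's top (26 mm)
- lock_ring (a joint): turn of the lock ring in rad: 0 = tab at the two dots (open), 1.134 = tab at the rib (locked), which is also its end stop. It grows clockwise seen from above: the tab points at (210 degrees - value) in the housing's frame. It turns with light even friction (about 1.5 N at the tab) and stays where it is left
- socket_mouth (a point): centre of the mouth of the bright steel spindle socket inside the lock ring, 48 mm above the work surface; the socket does not turn. It is 54 mm across with a cross-shaped hole whose four arms lie along this point's x and y axes: arms 10.5 mm wide, 32 mm from end to end, 22 mm deep, edges bevelled 1.2 mm. The socket's angle has nothing to do with the housing's
- spring_pin (a joint): travel in m of the brass spring pin (10 mm across) in the middle of the socket: 0 = up, its top 10 mm below the mouth; 0.008 when the gear is fully home. It pushes up with 4 N at 0, rising to 11 N at 0.008, and pushes the gear out again if it is let go
- gear_grip (a point): middle of the bar grip on the white drive gear: bar 46 mm long along the gear's x axis, 14 mm thick along y (grasp across this), 36 mm high, standing on a toothed disc 73 mm across and 10 mm thick. This point is 45.5 mm above the foot of the stem: 54 mm above the work surface in the stand, 75.5 mm when fully home in the socket, the disc on the socket's rim. The gear weighs 0.1 to 0.25 kg
- gear_foot (a point): middle of the lower end of the gear's stem. The stem is 18 mm long below the disc, with four splines along the gear's x and y axes: a cross 30 mm from end to end, arms 8 mm wide, rounded at the bottom. It fits the socket in any of four positions a quarter turn apart
- gear_stand: wooden ring 62 mm across and 24 mm high, fixed on the dark desk mat (2.5 mm thick), in which the gear's stem hangs loosely at the start with the disc resting on top; origin at the centre of its underside
- drive_gear: the drive gear; origin at the middle of the lower end of its stem, z up along the stem, x along the bar grip
- spindle_socket: the spindle socket; origin on its axis 22 mm below the mouth, axes as socket_mouth
- ink_bottle: dark ink bottle, 44 mm across and 62 mm high, a bystander; origin at the centre of its underside
- glue_tube: glue stick standing upright, 26 mm across and 90 mm high, a bystander; origin at the centre of its underside
- tape_roll: yellow paper tape roll lying flat, 48 mm across and 15 mm high, a bystander; origin at the centre of its underside
Things that resemble listed ones, but are neither listed nor needed, are in the scene too. Of the things shaped like the drive_gear, the white one is meant.

How it is judged:
On the way, in this order (a step that is already met when the one before it is completed fails the run):
1. the lock ring is at its locked mark while the gear is still out of the socket (value of joint lock_ring above 1.06 rad and distance between gear_foot and socket_mouth above 0.03 m), for 0.2 s.
2. the gear's splines are meshed and it is fully home (value of joint spring_pin above 0.0065 m and z of gear_foot in the frame of spindle_socket below 0.0055 m and horizontal distance between gear_foot and socket_mouth below 0.003 m), for 0.2 s.
At the end, for the whole second after the job is handed in: The fingers still grip the gear (over 3 N); its stem is meshed, centred within 3 mm, upright within 0.08 rad, held within 1.5 mm of fully home with the spring pin in by at least 6.5 of 8 mm; the lock ring is within 0.07 rad of its locked mark (all of step 2 and value of joint lock_ring above 1.06 rad and angle between drive_gear's own z axis and vertical below 0.08 rad and (angle between the x axis of drive_gear and the x axis of spindle_socket, either way round below 0.2 rad or angle between the x axis of drive_gear and the y axis of spindle_socket, either way round below 0.2 rad) and contact force between the fingers and drive_gear above 3 N); the arm keeps its last pose, push and grip.
It fails at once if the ink bottle, glue stick or tape roll is moved or knocked over (distance of any of ink_bottle, glue_tube, tape_roll from where it was at the start of the episode above 0.03 m or angle between any of ink_bottle, glue_tube's own z axis and vertical above 0.6 rad).
It also fails if it takes over 58 s, if anything falls off the work surface, if the arm or the gripper's body presses on something with over 40 N, if the wrist force passes 120 N, or if a joint passes its speed limit or range.

ROBOT

A 7-joint arm with a two-finger parallel gripper is mounted at the origin on a cart in front of the work surface, level with it; the furniture and walls round the work are solid. World frame = base frame: x ahead of the robot, y to its left, z up, the work surface at z = 0. Lengths are in m, angles in rad, forces in N, time in s.
With the tool pointing down it reaches from about 0.425 to 0.95 m from the base axis. Payload 4.7 kg.
Tool frame: the origin (TCP) lies at the centre of the arm's flange, where the gripper is bolted on; the fingertips stand 182 mm ahead of it and the grasp point (between the pads) lies 164 mm ahead of it (arm.tip_reach is the distance from the TCP to the fingertips, in m); z points along the fingers, y is the line along which they close (so a half turn about z gives the same grasp; the last joint's range is limited). The gripper opens to 87 mm and grips with 3 to 60 N. Pads are 19 mm wide; open, the fingers measure 117 mm over their backs; the gripper's body (75 mm by 190 mm) begins 51 mm behind the grasp point.
Start: joints at [1.182, 0.469, -0.049, 1.532, 0.024, 1.141, -0.082], TCP at [0.238, -0.632, 0.405] pointing down, gripper open.
Joint ranges: [-2.59, 2.59], [-0.33, 1.99], [-1.39, 1.29], [0.1, 2.45], [-1.04, 4.18], [0.21, 1.99], [-2.66, 2.66]. Speed limits (rad/s): [2.57, 2.57, 3.14, 3.14, 3.14, 3.14, 3.14].

INTERFACE

Orientations are given as a 3x3 rotation matrix whose columns are the frame's x, y, z axes.
In Python, from workcell import arm gives the robot as it stands.
- The arm moves only by the shell command python3 -m crank 'ROWS' [FORCE]. ROWS is a JSON object of lists of equal length, an entry for each row: "travel": the shift along the world's x, y, z in mm, a list of three; "roll": the turn about the world's z in degrees; "hand": the opening, from 0 (shut) to 1 (fully open). A call has 1 to 12 rows; each row is the pose to reach, as a shift and turn from the pose commanded when the call began; what a row does not reach only later rows make up. A row lasts 1/12 s, in which the tool goes at most 41.7 mm and 7.16 degrees, less where a joint would pass 70% of its speed; a pose out of reach is approached as far as the arm can. A call with a gripper value outside its range is refused whole. The fingers move at their own pace and stop on an object; FORCE is the grip in N (left out, the last holds). Time passes only in rows, so rows that repeat a pose let the fingers close. It gives the time, the measured TCP pose, the force, the opening and the grip force at its end, in the units of the state.
- arm.state(): the state, without advancing time (a new reading comes with each control period).
- arm.get_image(name): name is "side" or "top"; returns the picture (400x640x3 uint8, red, green, blue); there is no depth.
- arm.camera_params(name): a dict with "camera_matrix" (3x3 intrinsics, pixels), "R" (3x3) and "t" (3): a world point X has camera coordinates R X + t. Camera axes: x right, y down, z forward; pixel columns grow to the right and rows downward; lengths in m; the calibration is good to about 2 mm. A picture is of the moment at which its call begins. camera_params takes no time and is no camera call.
- arm.sign_off(): hands the job in; it is judged then, once.
The state is a dict: "clock": time; "joints": joint angles; "dq": joint speeds; "tau": joint torques, N m; "position": TCP position; "eef_rot": TCP orientation; "wrist_force": force on the tool from outside, world axes, zero at the start; "ft_torque": the same for the moment, N m; "opening": opening from 0.0 (shut) to 1.0 (fully open); "finger_force": force on a finger pad.
Only numpy, scipy, OpenCV 4.12 (cv2) and the standard library are available. Lean on these libraries where they do the work, as an engineer would, in place of code of your own. Each camera call takes 0.05 s, during which the arm holds its last target. There are 200 camera calls.

## Working session

There is one attempt and no reset: what is moved stays moved. The work goes in short steps, Python scripts to look and compute and a shell command to move; the robot and the scene stay as the last step left them, time stands still between calls to the robot, and variables do not carry over. Pictures are saved under pics/ and viewed, at most 10 in all, crops included, and the job is handed in when it is done.

```bash
mkdir -p pics; ls; python3 - <<'E'
from workcell import arm
import cv2
for n in("top","side"):
    im=arm.get_image(n); cv2.imwrite(f"pics/{n}0.png",im[:,:,::-1])
    p=arm.camera_params(n); print(n,p["camera_matrix"],p["R"],p["t"])
print(arm.state()["clock"],arm.tip_reach)
E
```

```text
pics
top [[489.21997595   0.         316.77989174]
 [  0.         489.21997595 188.26923887]
 [  0.           0.           1.        ]] [[-0.02271299 -0.99971832  0.00688443]
 [-0.99681723  0.02211965 -0.07659061]
 [ 0.07641676 -0.00860212 -0.99703886]] [0.04449451 0.62437067 1.34887067]
side [[477.84747156   0.         320.26682725]
 [  0.         477.84747156 204.15340448]
 [  0.           0.           1.        ]] [[-0.91499225 -0.40346797  0.00166951]
 [-0.14782965  0.33139501 -0.9318389 ]
 [ 0.37541388 -0.85287217 -0.3628684 ]] [0.60362278 0.12541324 1.07959428]
0.1 0.1822
```

View pics/top0.png

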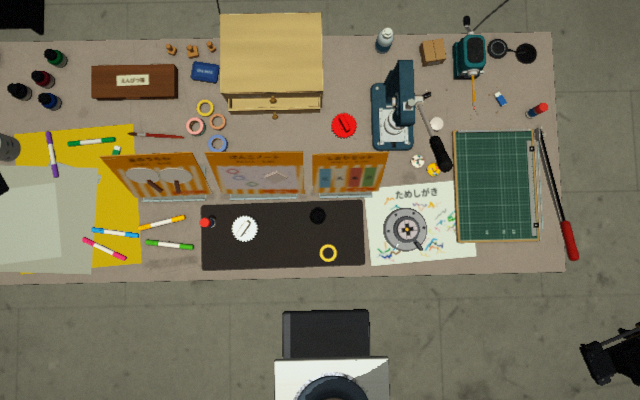

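View pics/side0.png

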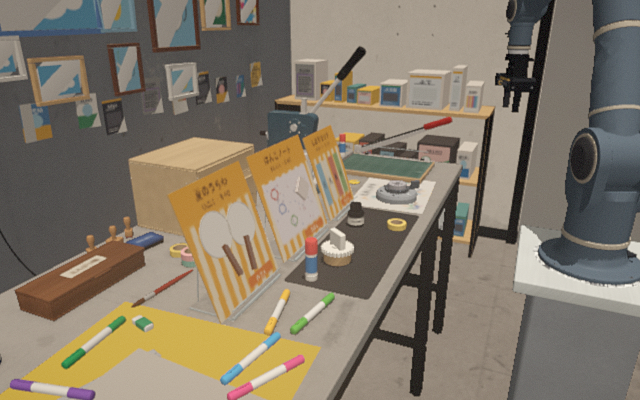

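The top view shows the white gear at (244,229), and a red look-alike gear at (344,125). The cutter head is at (405,229) with its tab near (419,247). The bystanders are the glue stick (205,222), ink bottle (317,215) and tape roll (328,253). By the description I choose the white gear on the mat. Next is a close crop to check that.

```bash
cat > h.py <<'E'
import numpy as np, cv2
from workcell import arm
def ray(n,uv,z):
    p=arm.camera_params(n); R=np.array(p["R"]); t=np.array(p["t"]); K=np.array(p["camera_matrix"])
    c=-R.T@t; d=R.T@np.linalg.solve(K,[uv[0],uv[1],1]); return c+d*(z-c[2])/d[2]
def proj(n,X):
    p=arm.camera_params(n); q=p["camera_matrix"]@(np.array(p["R"])@np.array(X)+p["t"]); return q[:2]/q[2]
E
python3 - <<'E'
from h import *
t=cv2.imread("pics/top0.png"); s=cv2.imread("pics/side0.png")
def crop(im,x,y,w,h,W,H): return cv2.resize(im[y:y+h,x:x+w],(W,H),interpolation=cv2.INTER_CUBIC)
a=crop(t,375,200,60,60,400,400); b=crop(t,214,200,60,60,400,400)
c=crop(s,370,165,60,45,400,200*3//2); d=crop(s,310,220,60,45,400,300)
cv2.imwrite("pics/c0.png",cv2.resize(np.vstack([np.hstack([a,b]),np.hstack([c,d])]),(686,600)))
for n,uv,z in [("top",(405,229),.03),("top",(419,247),.05),("top",(244,229),.06),("top",(317,215),.06),("top",(328,253),.015),("top",(205,222),.09)]: print(uv,ray(n,uv,z).round(3))
for n in("top","side"): print(n,"cam",(-np.array(arm.camera_params(n)["R"]).T@arm.camera_params(n)["t"]).round(3))
# signs: base row and top row
for u in [(155,197),(262,195),(345,193)]: print("signbase",ray("top",u,0).round(3))
for u in [(105,157),(205,153),(312,152),(385,152)]: print("signtop",ray("top",u,.15).round(3))
E
```

```text
(405, 229) [ 0.506 -0.212  0.03 ]
(419, 247) [ 0.456 -0.245  0.05 ]
(244, 229) [0.516 0.231 0.06 ]
(317, 215) [0.55  0.032 0.06 ]
(328, 253) [0.444 0.003 0.015]
(205, 222) [0.537 0.329 0.09 ]
top cam [0.52  0.042 1.392]
side cam [0.166 1.123 0.508]
signbase [0.612 0.491 0.   ]
signbase [0.611 0.187 0.   ]
signbase [ 0.612 -0.05   0.   ]
signtop [0.708 0.57  0.15 ]
signtop [0.712 0.315 0.15 ]
signtop [0.709 0.042 0.15 ]
signtop [ 0.705 -0.145  0.15 ]
```

View pics/c0.png

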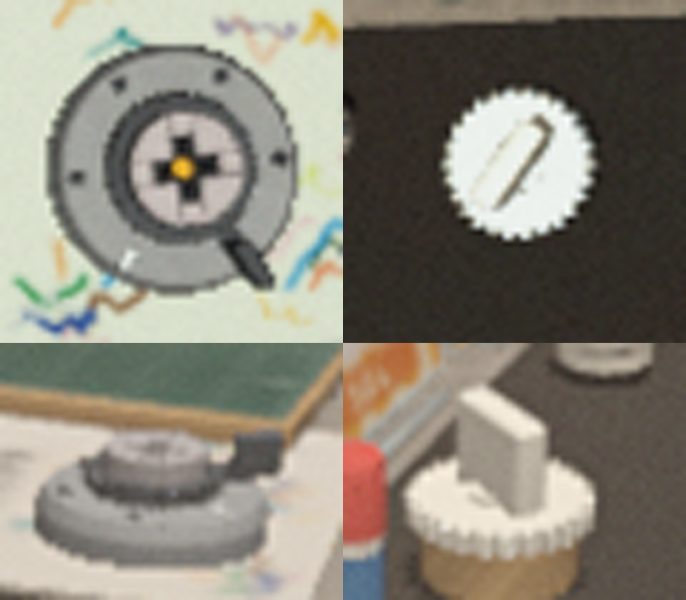

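Crop: the white gear sits on the wooden stand, its bar running from lower left to upper right (crop centre about (520,163), top px (245,228)). The cutter's cross socket has its brass pin at top px (406.8,229.4), the tab lies around (418,246), and the white rib is at (397,246). The choice is confirmed. Now I measure these by mask.

```bash
cat > m.py <<'E'
from h import *
ims=[arm.get_image("top").astype(float) for _ in range(4)]; t=np.mean(ims,0).astype(np.uint8)
sd=np.mean([arm.get_image("side").astype(float) for _ in range(4)],0).astype(np.uint8)
hsv=cv2.cvtColor(t,cv2.COLOR_RGB2HSV); g=cv2.cvtColor(t,cv2.COLOR_RGB2GRAY)
# white gear disc (on dark mat)
m=np.zeros_like(g); m[205:255,222:268]=(g[205:255,222:268]>110)*255
c=max(cv2.findContours(m,0,1)[0],key=cv2.contourArea); (x,y),r=cv2.minEnclosingCircle(c); e=cv2.fitEllipse(c)
P=ray("top",e[0],.0365); print("gear disc",e,P.round(4),"diam",2*r*(1.392-.0365)/489)
# pin (orange)
o=cv2.inRange(hsv,(8,120,120),(32,255,255)); o2=np.zeros_like(o); o2[215:245,392:422]=o[215:245,392:422]
M=cv2.moments(o2,True); pin=(M['m10']/M['m00'],M['m01']/M['m00']); S=ray("top",pin,.038); print("pin",pin,M['m00'],S.round(4))
# housing: grey vs paper
roi=g[200:260,370:440]; 
up=cv2.resize(t[200:260,370:440],None,fx=8,fy=8,interpolation=cv2.INTER_CUBIC); gu=cv2.cvtColor(up,cv2.COLOR_RGB2GRAY)
print("gray profile row229",g[229,378:434])
mm=(cv2.GaussianBlur(gu,(9,9),0)<165).astype(np.uint8); mm=cv2.morphologyEx(mm,cv2.MORPH_OPEN,cv2.getStructuringElement(2,(121,121)))
c=max(cv2.findContours(mm,0,1)[0],key=cv2.contourArea); e=cv2.fitEllipse(c); hc=np.array(e[0])/8+[370-.44,200-.44]
print("housing",hc,np.array(e[1])/8,ray("top",hc,.015).round(4))
# world patch rectified at z=.048 around the socket: darkness harmonic
c0=S
def rect(img,n,z,c,half,N):
    k=np.linspace(-half,half,N); pts=np.array([[proj(n,[c[0]+half-2*half*i/(N-1),c[1]+half-2*half*j/(N-1),z]) for j in range(N)] for i in range(N)],np.float32)
    return cv2.remap(img,pts[...,0],pts[...,1],cv2.INTER_CUBIC)   # up=+x,left=+y
N=241; Rg=rect(g,"top",.048,ray("top",pin,.038),.02,N).astype(float)
ii,jj=np.mgrid[:N,:N]; X=.02-.04*ii/(N-1); Y=.02-.04*jj/(N-1); rr=np.hypot(X,Y); th=np.arctan2(Y,X)
for lo,hi in((.008,.014),(.009,.013),(.007,.012)):
    k=(rr>lo)&(rr<hi); z=np.sum((255-Rg[k])*np.exp(4j*th[k])); print("socket angle deg mod90",np.degrees(np.angle(z))/4)
a=rect(t,"top",.048,S,.065,400); b=rect(t,"top",.0725,[P[0],P[1]],.04,400); 
s1=rect(sd,"side",.0725,[P[0],P[1]],.04,400); s2=rect(sd,"side",.048,S,.065,400)
cv2.imwrite("pics/r.png",cv2.resize(np.vstack([np.hstack([a,b]),np.hstack([s2,s1])]),(600,600))[:,:,::-1])
E
python3 m.py
```

```text
gear disc ((244.22552490234375, 228.21461486816406), (25.012025833129883, 25.409164428710938), 28.71573829650879) [0.5181 0.2333 0.0365] diam 0.07411795129756499
pin (406.5, 229.0) 12.0 [ 0.5058 -0.2146  0.038 ]
gray profile row229 [219 221 221 220 220 134  83 106 150 153 148 153 161 164 165  91  73  83
  68  77 171 196 196 141  65  34  37 149 182 183 127  56  30  32  43 110
 173 181 179 139  95  80 141 162 162 149 131 156 122 198 216 208 212 217
 218 219]Traceback (most recent call last):
  File "m.py", line 17, in <module>
    c=max(cv2.findContours(mm,0,1)[0],key=cv2.contourArea); e=cv2.fitEllipse(c); hc=np.array(e[0])/8+[370-.44,200-.44]
ValueError: max() iterable argument is empty
```

```bash
sed -i '/^mm=/d;/^c=max.*hc=/d;/print("housing"/d;/gray profile/d' m.py; python3 m.py
```

```text
gear disc ((244.22552490234375, 228.21461486816406), (25.012025833129883, 25.409164428710938), 28.71573829650879) [0.5181 0.2333 0.0365] diam 0.07411795129756499
pin (406.3636363636364, 229.0909090909091) 11.0 [ 0.5056 -0.2143  0.038 ]Traceback (most recent call last):
  File "m.py", line 20, in <module>
    N=241; Rg=rect(g,"top",.048,ray("top",pin,.038),.02,N).astype(float)
              ~~~~^^^^^^^^^^^^^^^^^^^^^^^^^^^^^^^^^^^^^^^^
  File "m.py", line 18, in rect
    k=np.linspace(-half,half,N); pts=np.array([[proj(n,[c[0]+half-2*half*i/(N-1),c[1]+half-2*half*j/(N-1),z]) for j in range(N)] for i in range(N)],np.float32)
                                                ~~~~^^^^^^^^^^^^^^^^^^^^^^^^^^^^^^^^^^^^^^^^^^^^^^^^^^^^^^^^^
  File "h.py", line 7, in proj
    p=arm.camera_params(n); q=p["camera_matrix"]@(np.array(p["R"])@np.array(X)+p["t"]); return q[:2]/q[2]
ValueError: time passes only in moves, steps and waits
```

```bash
sed -i 's/arm.camera_params(n)/CP(n)/; 2a import functools\nCP=functools.lru_cache(None)(lambda n: arm.camera_params(n))' h.py; python3 m.py
```

```text
gear disc ((244.2401580810547, 228.19503784179688), (25.03286361694336, 25.333799362182617), 25.943401336669922) [0.5182 0.2332 0.0365] diam 0.07389047213322301
pin (406.5, 229.0) 12.0 [ 0.5058 -0.2146  0.038 ]
socket angle deg mod90 6.995800905323916
socket angle deg mod90 6.979970007922214
socket angle deg mod90 6.921082039219477
```

View pics/r.png

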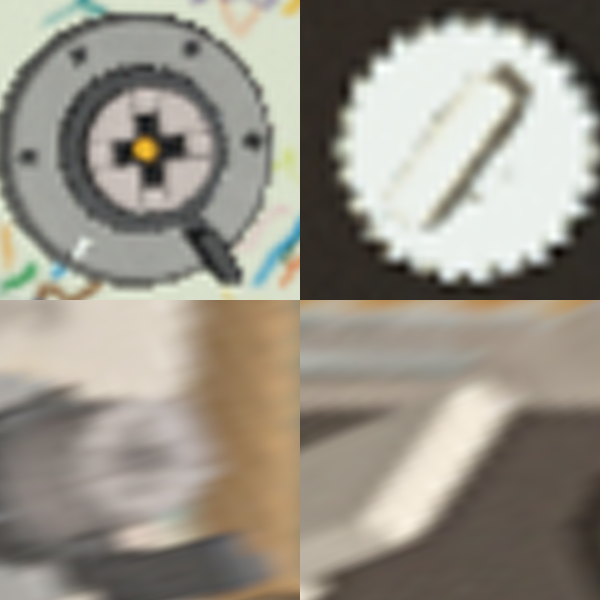

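The rectified views give:

| Thing | Position (m) | Angle (world) |
|---|---|---|
| Socket axis | (0.506, -0.2145) | cross at about 7° |
| Tab | about (0.46, -0.245) | about 213° (57 mm radius fits) |
| Rib | | about 147° (difference 65° fits) |
| Gear | (0.518, 0.233) | bar at about -35° (47 mm long fits) |

Next I move above the tab's -y side with the hand shut.

```bash
python3 - <<'E'
from h import *
s=arm.state(); print(s["clock"],np.round(s["position"],4),np.round(s["eef_rot"],3).tolist(),s["opening"])
E
```

```text
1.3 [ 0.2377 -0.6318  0.4048] [[0.936, 0.352, 0.0], [0.352, -0.936, -0.0], [0.0, 0.0, -1.0]] 1.0026797409587078
```

```bash
python3 -m crank '{"travel":[[122,362,0],[122,362,0],[122,362,0],[122,362,0],[122,362,0],[122,362,0],[122,362,0],[122,362,0],[122,362,0],[122,362,0],[236,361,-60],[236,361,-60]],"roll":[12,12,12,12,12,12,12,12,12,12,12,12],"hand":[0,0,0,0,0,0,0,0,0,0,0,0]}' 20
python3 -m crank '{"travel":[[60,0,-40],[60,0,-40],[60,0,-129],[60,0,-129],[60,0,-129],[60,0,-129]],"roll":[0,0,0,0,0,0],"hand":[0,0,0,0,0,0]}'; python3 -c "
from h import *
s=arm.state();print(s['clock'],np.round(s['position'],4),np.round(s['eef_rot'],3).tolist(),s['opening'],s['wrist_force'])"
```

```text
clock: 2.3
position: [0.4339, -0.2701, 0.3675]
eef_rot: [[0.843, 0.538, 0.003], [0.538, -0.843, -0.004], [0.001, 0.005, -1.0]]
wrist_force: [0.9, -0.9, 0.2]
opening: 0.173
finger_force: 0.0
clock: 2.8
position: [0.4924, -0.2702, 0.2346]
eef_rot: [[0.842, 0.539, -0.006], [0.539, -0.842, 0.003], [-0.003, -0.006, -1.0]]
wrist_force: [0.7, -0.4, 0.3]
opening: 0.007
finger_force: 0.0
2.8 [ 0.4924 -0.2702  0.2346] [[0.842, 0.539, -0.006], [0.539, -0.842, 0.003], [-0.003, -0.006, -1.0]] 0.006817330979047299 [ 0.68970926 -0.36366331  0.30136903]
```

```bash
python3 -m crank '{"travel":[[-18,0,-10],[-18,0,-10],[-18,0,-10],[-18,0,-10]],"roll":[0,0,0,0],"hand":[0,0,0,0]}'; python3 - <<'E'
from h import *
p=np.array(arm.state()["position"][:2])*1000; ax=np.array([505.8,-214.5])
for d in range(212,138,-8):
    a=np.radians(d); q=ax+57*np.array([np.cos(a),np.sin(a)])+20*np.array([-np.sin(a),np.cos(a)]); print(d,(q-p).round(0),np.degrees(0)+d-212)
im=arm.get_image("top"); c=cv2.resize(im[195:265,360:450],(720,560),interpolation=2); cv2.imwrite("pics/t1.png",c[:,:,::-1])
E
```

```text
clock: 3.13
position: [0.4766, -0.271, 0.2294]
eef_rot: [[0.843, 0.539, 0.004], [0.539, -0.843, -0.002], [0.002, 0.004, -1.0]]
wrist_force: [0.8, -0.2, 0.5]
opening: 0.003
finger_force: 0.0
212 [-9.  9.] 0.0
204 [-15.  15.] -8.0
196 [-20.  22.] -16.0
188 [-24.  29.] -24.0
180 [-28.  36.] -32.0
172 [-30.  45.] -40.0
164 [-31.  53.] -48.0
156 [-31.  61.] -56.0
148 [-30.  70.] -64.0
140 [-27.  78.] -72.0
```

View pics/t1.png

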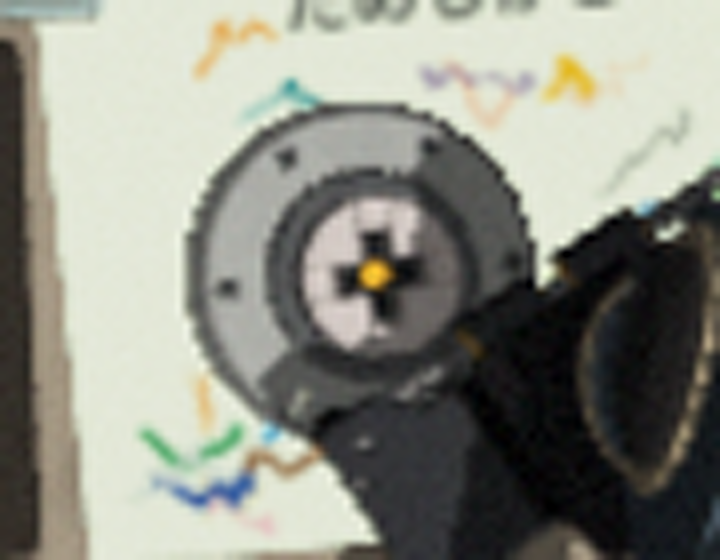

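The crop shows the gripper to the lower right of the head, shut and behind the tab, with the socket and pin at (375,273) still visible. I lower a little and sweep the arc.

```bash
python3 -m crank '{"travel":[[0,0,-10],[0,0,-10],[-9,9,-10],[-14,14,-10],[-18,20,-10],[-22,26,-10],[-25,31,-10],[-28,37,-10],[-29,43,-10],[-30,49,-10]],"roll":[0,0,0,-6,-12,-18,-24,-32,-38,-44],"hand":[0,0,0,0,0,0,0,0,0,0]}'
python3 -m crank '{"travel":[[-1,6,0],[-1,11,0],[-1,16,0],[0,21,0],[1,26,0],[1,26,0],[1,26,0]],"roll":[-6,-11,-16,-20,-22,-22,-22],"hand":[0,0,0,0,0,0,0]}'
```

```text
clock: 4.02
position: [0.4454, -0.2218, 0.217]
eef_rot: [[0.979, -0.203, 0.0], [-0.203, -0.979, -0.001], [0.0, 0.001, -1.0]]
wrist_force: [0.1, -1.6, 1.0]
opening: 0.006
finger_force: 1.0
clock: 4.6
position: [0.4466, -0.1964, 0.2171]
eef_rot: [[0.835, -0.55, 0.001], [-0.55, -0.835, -0.002], [0.002, 0.001, -1.0]]
wrist_force: [0.1, -4.6, 0.3]
opening: 0.011
finger_force: 2.0
```

```bash
python3 -m crank '{"travel":[[1,3,0],[2,6,0],[2,6,0]],"roll":[0,0,0],"hand":[0,0,0]}'
```

```text
clock: 4.85
position: [0.447, -0.1949, 0.2171]
eef_rot: [[0.833, -0.553, -0.001], [-0.553, -0.833, -0.008], [0.004, 0.007, -1.0]]
wrist_force: [-3.9, -17.1, -0.7]
opening: 0.001
finger_force: 8.4
```

At the stop: 17 N with no further travel. I back off, lift, and go above the gear with the hand open.

```bash
python3 -m crank '{"travel":[[0,-18,0],[0,-18,0],[0,-18,41],[0,-18,82],[0,-18,123],[0,-18,140],[10,22,140],[20,62,140],[28,103,140],[35,143,140],[42,183,140],[49,223,140]],"roll":[0,0,0,0,0,0,0,0,0,0,0,0],"hand":[0,0,0,0,0,0,1,1,1,1,1,1]}'
python3 -m crank '{"travel":[[7,40,0],[14,80,0],[18,120,0],[22,160,0],[22,205,0],[22,205,0],[22,205,0],[22,205,0]],"roll":[0,0,0,0,0,0,0,0],"hand":[1,1,1,1,1,1,1,1]}'
python3 - <<'E'
from h import *
im=arm.get_image("top"); c=cv2.resize(im[195:265,360:450],(400,311),interpolation=2)
s=arm.get_image("side"); d=cv2.resize(s[120:300,250:430],(400,400),interpolation=2)
cv2.imwrite("pics/t2.png",np.vstack([c,d])[:590,:,::-1]); print(arm.state()["joints"])
E
```

```text
clock: 5.85
position: [0.4969, 0.0367, 0.357]
eef_rot: [[0.836, -0.549, -0.001], [-0.549, -0.836, 0.001], [-0.001, -0.0, -1.0]]
wrist_force: [1.6, -1.2, -0.4]
opening: 0.373
finger_force: 0.0
clock: 6.52
position: [0.5184, 0.2401, 0.3564]
eef_rot: [[0.837, -0.547, -0.001], [-0.547, -0.837, -0.001], [-0.001, 0.001, -1.0]]
wrist_force: [-0.0, -1.2, -0.4]
opening: 0.959
finger_force: 0.0
[-0.51564703  0.34674678  0.01664692  1.84016249 -0.0063292   0.95604161
 -2.65136239]
```

View pics/t2.png

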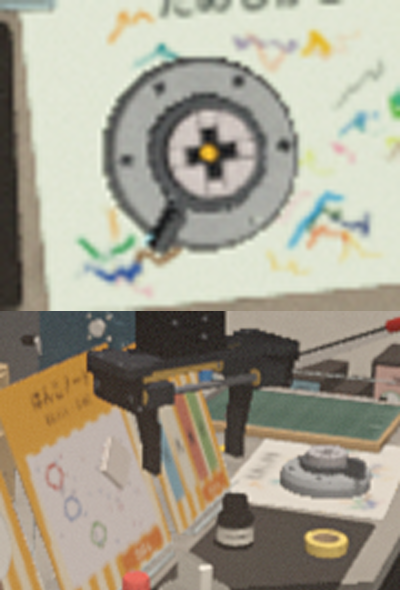

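The ring is locked: the tab now sits at the rib (crop (165,225)) and the socket is clear. The fingers are open over the gear and nothing is disturbed. I descend to grasp.

```bash
python3 -m crank '{"travel":[[0,-6,0],[0,-6,-41],[0,-6,-82],[0,-6,-120],[0,-6,-134],[0,-6,-134],[0,-6,-134]],"roll":[0,0,0,0,0,0,0],"hand":[1,1,1,1,1,1,1]}'
python3 -m crank '{"travel":[[0,0,0],[0,0,0],[0,0,0],[0,0,0],[0,0,0],[0,0,0],[0,0,0],[0,0,0],[0,0,0],[0,0,0]],"roll":[0,0,0,0,0,0,0,0,0,0],"hand":[0,0,0,0,0,0,0,0,0,0]}' 45
```

```text
clock: 7.2
position: [0.52, 0.2307, 0.2228]
eef_rot: [[0.833, -0.553, -0.001], [-0.553, -0.833, -0.001], [-0.0, 0.001, -1.0]]
wrist_force: [0.4, -0.1, -0.1]
opening: 1.001
finger_force: 0.0
clock: 8.03
position: [0.5194, 0.2326, 0.2229]
eef_rot: [[0.835, -0.55, -0.0], [-0.55, -0.835, -0.0], [-0.0, 0.0, -1.0]]
wrist_force: [-0.4, 0.2, 0.0]
opening: 0.326
finger_force: 0.0
```

```bash
python3 -m crank '{"travel":[[0,0,0],[0,0,0],[0,0,0],[0,0,0],[0,0,0],[0,0,0]],"roll":[0,0,0,0,0,0],"hand":[0,0,0,0,0,0]}'
python3 -m crank '{"travel":[[0,0,5],[0,0,20],[0,0,45],[0,0,80],[0,0,110],[0,0,110],[0,0,110]],"roll":[0,0,0,0,0,0,0],"hand":[0,0,0,0,0,0,0]}'; python3 - <<'E'
from h import *
t=arm.get_image("top"); s=arm.get_image("side"); 
a=cv2.resize(t[190:270,205:285],(400,400),interpolation=2);d=cv2.resize(s[130:290,270:430],(400,400),interpolation=2)
cv2.imwrite("pics/t3.png",np.hstack([a,d])[:,:,::-1]); print(proj("side",[.519,.2335,.333-.164]),proj("side",[.519,.2335,.333-.164-.045]))
E
```

```text
clock: 8.53
position: [0.5194, 0.2325, 0.2229]
eef_rot: [[0.835, -0.55, -0.0], [-0.55, -0.835, -0.0], [-0.0, 0.0, -1.0]]
wrist_force: [0.1, -0.5, -0.4]
opening: 0.156
finger_force: 44.9
clock: 9.12
position: [0.5198, 0.2328, 0.335]
eef_rot: [[0.835, -0.55, 0.004], [-0.55, -0.835, 0.002], [0.002, -0.004, -1.0]]
wrist_force: [-0.1, 0.0, -1.2]
opening: 0.157
finger_force: 44.9
[336.67359751 189.35072948] [336.37872301 209.03365258]
```

View pics/t3.png

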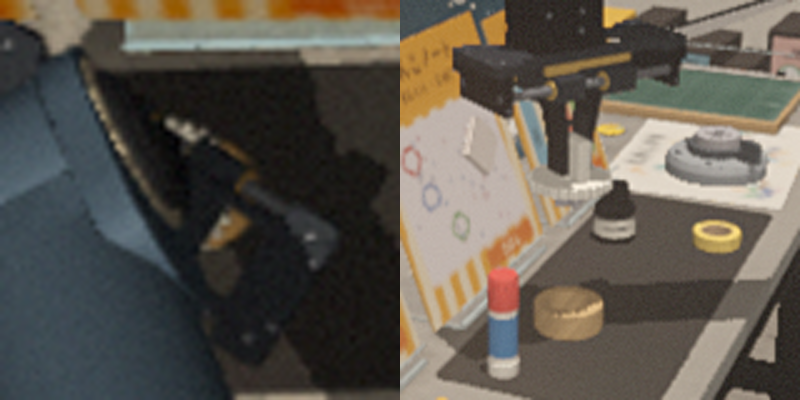

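The gear is held (opening 0.156 ≈ 13.6 mm) and out of the stand; the bystanders haven't moved. The top view of the socket is free, so I take one sharper measurement of it.

```bash
python3 - <<'E'
from h import *
t=np.mean([arm.get_image("top").astype(float) for _ in range(8)],0)
H=.02;N=241;c=np.array([.5058,-.2146])
def rect(z): 
    p=np.array([[proj("top",[c[0]+H-2*H*i/(N-1),c[1]+H-2*H*j/(N-1),z]) for j in range(N)] for i in range(N)],np.float32)
    return cv2.remap(t.astype(np.float32),p[...,0],p[...,1],cv2.INTER_CUBIC)
ii,jj=np.mgrid[:N,:N]; X=H-2*H*ii/(N-1); Y=H-2*H*jj/(N-1)
R=rect(.038); w=np.clip(R[...,0]-R[...,2]-60,0,None)*(np.hypot(X,Y)<.008); print("pin",c+np.array([(w*X).sum(),(w*Y).sum()])/w.sum())
G=rect(.048).mean(-1)
for thr in (90,110,130):
    D=((G<thr)|(R[...,0]-R[...,2]>60)); n,l,s,ce=cv2.connectedComponentsWithStats(D.astype(np.uint8)); k=l[N//2,N//2]
    m=l==k; x,y=X[m].mean(),Y[m].mean(); print("cross",c+[x,y],"area mm2",m.sum()*(2*H/(N-1)*1e3)**2)
    for lo,hi in((.008,.013),(.009,.015)):
        r=np.hypot(X-x,Y-y);q=m&(r>lo)&(r<hi); z=np.exp(4j*np.arctan2(Y-y,X-x))[q].sum(); print(np.degrees(np.angle(z))/4)
E
```

```text
pin [ 0.5059777 -0.214419 ]
cross [ 0.50571888 -0.21475676] area mm2 461.4444444444444
6.74812909067136
6.838285928241625
cross [ 0.50571118 -0.21459879] area mm2 537.1666666666666
6.774552279083651
6.821217317278418
cross [ 0.50570947 -0.21453123] area mm2 607.9166666666666
6.815634238970831
6.780009715903967
```

```bash
python3 -m crank '{"travel":[[0,-25,0],[-2,-65,0],[-3,-105,0],[-4,-145,0],[-6,-185,0],[-7,-225,0],[-8,-265,0],[-9,-305,0],[-10,-345,0],[-11,-385,0],[-12,-420,0],[-12,-440,0]],"roll":[5,12,19,26,33,40,40,40,40,40,40,40],"hand":[0,0,0,0,0,0,0,0,0,0,0,0]}'
python3 -m crank '{"travel":[[0,-7,0],[0,-7,-30],[0,-7,-50],[0,-7,-60],[0,-7,-60],[0,-7,-60]],"roll":[0,0,0,0,0,0],"hand":[0,0,0,0,0,0]}'; python3 -c "
from h import *
print(np.mean([(arm.get_image('top') is None) or arm.state()['position'] for _ in range(4)],0),arm.state()['eef_rot'])"
```

```text
clock: 10.62
position: [0.5063, -0.2126, 0.3331]
eef_rot: [[0.994, 0.109, 0.0], [0.109, -0.994, -0.003], [-0.0, 0.003, -1.0]]
wrist_force: [0.8, -0.2, -1.8]
opening: 0.159
finger_force: 44.9
clock: 11.12
position: [0.5078, -0.2136, 0.273]
eef_rot: [[0.993, 0.116, -0.0], [0.116, -0.993, 0.0], [-0.0, -0.0, -1.0]]
wrist_force: [0.1, 0.3, -0.8]
opening: 0.151
finger_force: 44.9
[ 0.50813923 -0.21413466  0.27412629] [[ 9.93283529e-01  1.15676876e-01  2.58659133e-03]
 [ 1.15679410e-01 -9.93286237e-01 -8.52041095e-04]
 [ 2.47066412e-03  1.14553375e-03 -9.99996292e-01]]
```

```bash
python3 -m crank '{"travel":[[-1,0,-5],[-1,0,-9],[-1,0,-12],[-1,0,-15],[-1,0,-17],[-1,0,-17]],"roll":[0,0,0,0,0,0],"hand":[0,0,0,0,0,0]}'
```

```text
clock: 11.82
position: [0.5063, -0.2146, 0.2554]
eef_rot: [[0.993, 0.115, -0.001], [0.115, -0.993, -0.0], [-0.001, 0.0, -1.0]]
wrist_force: [-0.6, 0.3, -1.2]
opening: 0.159
finger_force: 44.9
```

It is 7 mm into the socket without force, so it is meshed. I press it home.

```bash
python3 -m crank '{"travel":[[0,0,-3],[0,0,-6],[0,0,-9],[0,0,-11],[0,0,-12],[0,0,-12],[0,0,-12]],"roll":[0,0,0,0,0,0,0],"hand":[0,0,0,0,0,0,0]}' 55
```

```text
clock: 12.4
position: [0.5067, -0.2147, 0.245]
eef_rot: [[0.993, 0.115, 0.001], [0.115, -0.993, -0.0], [0.001, 0.001, -1.0]]
wrist_force: [-0.4, 0.2, 7.2]
opening: 0.155
finger_force: 54.9
```

```bash
python3 -m crank '{"travel":[[0,0,-2],[0,0,-4],[0,0,-5],[0,0,-5],[0,0,-5]],"roll":[0,0,0,0,0],"hand":[0,0,0,0,0]}'
```

```text
clock: 12.82
position: [0.5067, -0.2148, 0.2441]
eef_rot: [[0.993, 0.115, 0.001], [0.115, -0.993, -0.0], [0.001, 0.0, -1.0]]
wrist_force: [-12.0, 3.6, 38.9]
opening: 0.156
finger_force: 54.9
```

Hard stop reached at the expected height (0.2441 m against 0.2444 m computed). I ease the push slightly and look.

```bash
python3 -m crank '{"travel":[[0,0,1],[0,0,2],[0,0,2],[0,0,2]],"roll":[0,0,0,0],"hand":[0,0,0,0]}'; python3 - <<'E'
from h import *
s=arm.get_image("side"); cv2.imwrite("pics/t4.png",cv2.resize(s[130:220,340:460],(800,600),interpolation=2)[:,:,::-1])
E
```

```text
clock: 13.15
position: [0.5067, -0.2147, 0.2442]
eef_rot: [[0.993, 0.115, 0.001], [0.115, -0.993, -0.0], [0.001, 0.0, -1.0]]
wrist_force: [-6.5, 1.6, 24.1]
opening: 0.156
finger_force: 54.9
```

View pics/t4.png

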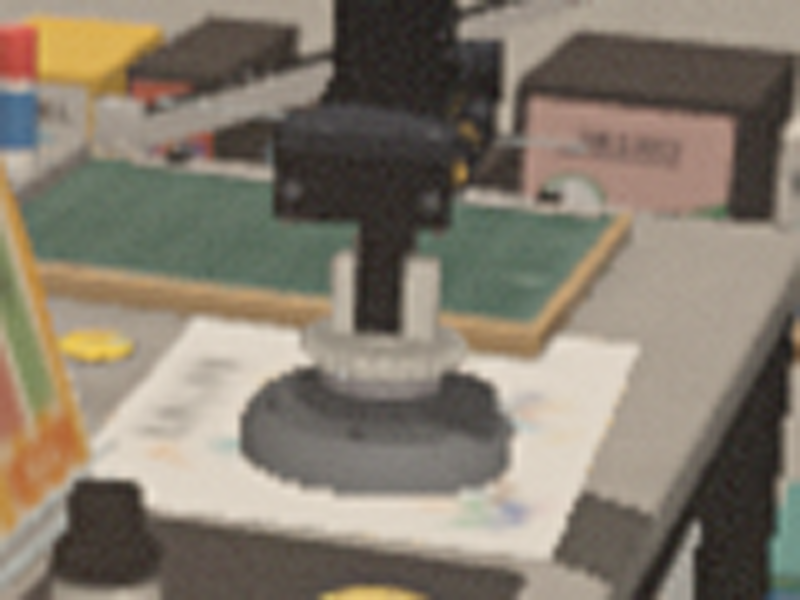

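The disc sits flat on the socket rim at (385,370), upright and gripped. The force of 24 N is well above the pin's 11 N, and the height matches fully home.

```bash
python3 -c "
from workcell import arm
print(arm.sign_off())"
```

```text
the job is handed in; nothing more can be done
None
```

The job is handed in (no verdict came back): the lock ring was turned to its stop, and the white gear is meshed and pressed fully home, still gripped at 55 N with about 24 N of downward push, at 13.2 s on the robot's clock; the ink bottle, glue stick and tape roll were not touched.

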